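# Rebuild the slim three-tier rack beside the fridge

## Task

Put the slim white rack back together: first stand the salt shaker upright in the middle of the closed-sided bottom tier, then set the long-legged tier squarely over it on the bottom tier, and last the short-legged tier squarely on top of that, with ends and edges flush all the way up. The bottom tier is stuck down where it is; leave the tea infuser, tulip magnet, mug and canister where they stand and do not tip the glass shaker over.

Things in the scene. Friction and masses are not known exactly. Their poses are not given: they have to be found in the camera images.
- bottom_tier: Bottom tier of the rack, white plastic, a closed-sided block 180 (its x) x 62 (its y) x 50 mm high with a flat top, fixed to the shelf. Origin: centre of its underside, on the shelf.
- long_tier: Middle tier, white plastic, loose: a flat deck 180 (its x) x 62 (its y) x 12 mm thick on four 14 mm square legs 80 mm long, flush with its corners; 92 mm high overall, about 240 g. Origin: centre of the footprint at the level of the feet (92 mm below the deck's top). At the start it stands on the shelf and the shaker stands on its deck. Can be gripped across its 62 mm deck.
- short_tier: Top tier, white plastic, loose: the same 180 x 62 x 12 mm deck on four 14 mm square legs 48 mm long, flush with its corners; 60 mm high overall, about 180 g. Origin: centre of the footprint at the level of the feet (60 mm below the deck's top). Stands on the shelf at the start.
- shaker: Empty glass salt shaker with a steel cap, round, 42 mm diameter up to 46 mm high, cap 38 mm diameter, 72 mm high overall, about 120 g. Origin: centre of its underside, z up its axis. Starts upright on the long-legged tier's deck.
- infuser: Steel tea infuser ball, 56 mm diameter, on a small foot, 65 mm high; stays where it is. Origin: centre of its underside.
- tulip: Red ceramic magnet shaped like a tulip, lying flat, about 105 mm long (its x) x 45 mm wide x 14 mm thick; stays where it is. Origin: on the underside near the middle.
- mug: White ceramic mug, 76 mm diameter, 85 mm high, handle on its +y side; stays where it is. Origin: centre of its underside.
- canister: Steel canister, 72 mm diameter, 130 mm high; stays where it is. Origin: centre of its underside.
Not all that is in view belongs to the job. What is shaped like the long_tier but orange is not meant.

How it is judged (in metres and radians):
On the way, in this order (a step that is already met when the one before it is completed fails the run):
1. the shaker stands upright and released on the bottom tier (x of shaker in the frame of bottom_tier between -0.052 and 0.052 m and y of shaker in the frame of bottom_tier between -0.02 and 0.02 m and z of shaker in the frame of bottom_tier between 0.044 and 0.056 m and angle between shaker's own z axis and vertical below 0.1 rad and contact force between the fingers and shaker below 0.2 N and linear speed of shaker below 0.02 m/s), for 0.2 s.
2. the long-legged tier stands released and flush on the bottom tier, over the shaker (x of shaker in the frame of bottom_tier between -0.052 and 0.052 m and y of shaker in the frame of bottom_tier between -0.02 and 0.02 m and z of shaker in the frame of bottom_tier between 0.044 and 0.056 m and angle between shaker's own z axis and vertical below 0.1 rad and horizontal distance between long_tier and bottom_tier below 0.007 m and angle between the x axis of long_tier and the x axis of bottom_tier, either way round below 0.07 rad and angle between long_tier's own z axis and vertical below 0.05 rad and z of long_tier in the frame of bottom_tier between 0.044 and 0.056 m and contact force between the fingers and long_tier below 0.2 N and linear speed of long_tier below 0.02 m/s), for 0.2 s.
At the end, for the whole second after the job is handed in: Shaker upright (0.1 rad) on the bottom tier, within 52 mm of centre along and 20 mm across; long-legged tier on the bottom tier, short-legged on the long-legged, each within 7 mm and 0.07 rad of the tier below (either way round), level (0.05 rad), fully down (6 mm); all released, at rest (all of step 2 and horizontal distance between short_tier and long_tier below 0.007 m and angle between the x axis of short_tier and the x axis of long_tier, either way round below 0.07 rad and angle between short_tier's own z axis and vertical below 0.05 rad and z of short_tier in the frame of long_tier between 0.086 and 0.098 m and contact force between the fingers and shaker below 0.2 N and linear speed of each of shaker, short_tier below 0.02 m/s and contact force between the fingers and short_tier below 0.2 N); the robot touches nothing.
It fails at once if a bystander (infuser, tulip magnet, mug, canister) is shifted by more than 20 mm or tipped (distance of any of infuser, tulip, mug, canister from where it was at the start of the episode above 0.02 m or angle between any of infuser, tulip, mug, canister's own z axis and vertical above 0.4 rad).
It fails at once if the glass shaker is tipped over (more than 0.7 rad) (angle between shaker's own z axis and vertical above 0.7 rad).
It also fails if it takes over 72 s, if anything falls off the work surface, if the arm or the gripper's body presses on something with over 40 N, if the wrist force passes 120 N, or if a joint passes its speed limit or range.

## Robot

A 7-joint arm with a two-finger parallel gripper is mounted at the origin on the work surface. World frame = base frame: x ahead of the robot, y to its left, z up, the work surface at z = 0. Lengths are in mm, angles in rad, forces in N, time in s.
With the tool pointing down it reaches from about 425 to 950 mm from the base axis. Payload 4.7 kg.
Tool frame: the origin (TCP) lies midway between the tips of the shut fingers; the grasp point (between the pads) lies 19 mm behind it; z points along the fingers, y is the line along which they close (so a half turn about z gives the same grasp; the last joint's range is limited). The gripper opens to 87 mm and grips with 3 to 60 N. Pads are 19 mm wide; open, the fingers measure 117 mm over their backs; the gripper's body (75 mm by 190 mm) begins 51 mm behind the grasp point.
Start: joints at [-1.151, 0.469, -0.049, 1.532, 0.024, 1.141, -0.082], TCP at [292.836, 608.194, 185.673] pointing down, gripper open.
Joint ranges: [-2.59, 2.59], [-0.33, 1.99], [-1.39, 1.29], [0.1, 2.45], [-1.04, 4.18], [0.21, 1.99], [-2.66, 2.66]. Speed limits (rad/s): [2.57, 2.57, 3.14, 3.14, 3.14, 3.14, 3.14].

## Interface

Orientations are given as [roll, pitch, yaw] about the fixed x, y, z axes, in that order (R = Rz(yaw) Ry(pitch) Rx(roll)).
In Python, from cell import sensors, read_camera, camera_info, finish_job gives the robot as it stands. The module is installed in compiled form; this text tells all that it offers.
- The arm moves only by the shell command python3 -m pendant 'ROWS' [FORCE]. ROWS is JSON, one flat list of numbers, 7 for each row, row after row: the shift along the tool's x, y, z in units of 400 mm (1.0 is 400 mm), then the turn, a rotation vector about the tool's x, y, z in units of 30 degrees (1.0 is 30 degrees), then the opening, from 0 (shut) to 1 (fully open). In form: [x, y, z, wx, wy, wz, claw, x, y, z, wx, wy, wz, claw, ...]. A call has 1 to 12 rows; each row is the pose to reach, as a shift and turn from the pose commanded when the call began, along the tool's axes at that moment; what a row does not reach only later rows make up. A row lasts 1/10 s, in which the tool goes at most 50 mm and 8.59 degrees, less where a joint would pass 70% of its speed; a pose out of reach is approached as far as the arm can. A call with a number of a shift or a turn outside -1 to 1 is refused whole. A call with a gripper value outside its range is refused whole. The fingers move at their own pace and stop on an object; FORCE is the grip in N (left out, the last holds). Time passes only in rows, so rows that repeat a pose let the fingers close. It gives the time, the measured TCP pose, the force, the opening and the grip force at its end, in the units of the state.
- sensors.read_state(): the state, without advancing time (a new reading comes with each control period).
- read_camera(name): name is "side" or "top"; returns the picture (400x640x3 uint8, red, green, blue); there is no depth.
- camera_info(name): a dict with "intrinsics" (3x3 intrinsics, pixels), "k1" (the pictures are not rectified: a ray, as slopes to the right and down, at radius r is drawn at 1 + k1 r^2 times it, then the intrinsics apply), "world_from_camera" (4x4, takes a point from camera to world coordinates). Camera axes: x right, y down, z forward; pixel columns grow to the right and rows downward; lengths in mm; the calibration is good to about 2 mm. A picture is of the moment at which its call begins. camera_info takes no time and is no camera call.
- finish_job(): hands the job in; it is judged then, once.
The state is a dict: "clock": time; "joint_positions": joint angles; "qd": joint speeds; "joint_torque": joint torques, N m; "position": TCP position; "ee_rot": TCP orientation; "force": force on the tool from outside, world axes, zero at the start; "moment": the same for the moment, N m; "opening": finger opening in mm; "grasp_force": force on a finger pad.
Only numpy, scipy, OpenCV 4.12 (cv2) and the standard library are available. Lean on these libraries where they do the work, as an engineer would, in place of code of your own. Each camera call takes 0.05 s, during which the arm holds its last target. There are 200 camera calls.

## Working session

There is one attempt and no reset: what is moved stays moved. The work goes in short steps, Python scripts to look and compute and a shell command to move; the robot and the scene stay as the last step left them, time stands still between calls to the robot, and variables do not carry over. Pictures are saved under pics/ and viewed, at most 12 in all, crops included, and the job is handed in when it is done.

```bash
mkdir -p pics; python3 - <<'E'
from cell import *
import cv2,numpy as np
for n in("top","side"):
    cv2.imwrite(f"pics/{n}0.png",read_camera(n)[:,:,::-1]); i=camera_info(n)
    print(n,np.round(i["intrinsics"],1).tolist(),i["k1"],np.round(i["world_from_camera"],3).tolist())
s=sensors.read_state();print(s["position"],s["ee_rot"],s["opening"])
E
```

```text
top [[421.2, 0.0, 319.2], [0.0, 421.2, 199.1], [0.0, 0.0, 1.0]] 0.02703671546213329 [[0.003, -0.984, 0.177, 355.804], [-1.0, -0.005, -0.009, 159.203], [0.01, -0.177, -0.984, 1377.927], [0.0, 0.0, 0.0, 1.0]]
side [[366.7, 0.0, 318.2], [0.0, 366.7, 200.2], [0.0, 0.0, 1.0]] 0.0065803660300263805 [[0.904, -0.233, 0.359, 119.184], [-0.428, -0.49, 0.759, -773.756], [-0.001, -0.84, -0.543, 758.086], [0.0, 0.0, 0.0, 1.0]]
[292.61766558 607.59212026 184.69023984] [-3.13980006e+00  6.91582211e-05  2.69278805e+00] 87.06215314318996
```

View pics/top0.png

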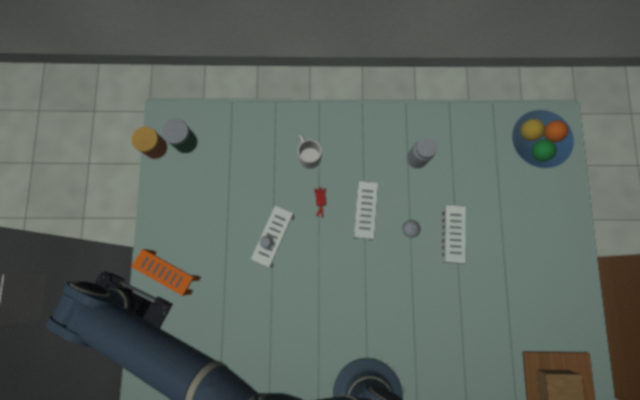

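View pics/side0.png

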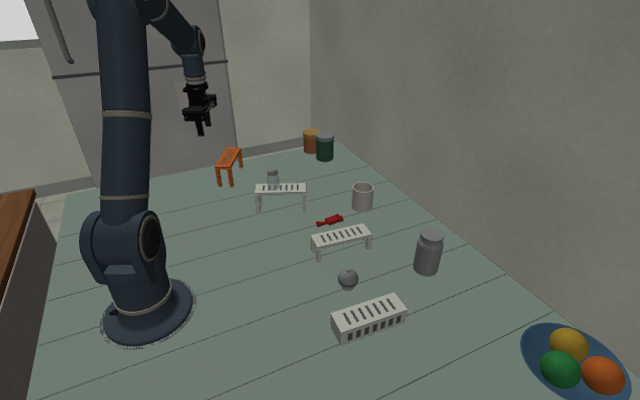

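Candidates, top-view pixels:
- **Long tier:** white (272,237) with the shaker at (267,242). The orange look-alike at (165,270) is rejected.
- **Short tier:** white (366,210), standing on short legs in the side view.
- **Bottom tier:** white (455,234), closed-sided at (368,317) in the side view.
- **Shaker:** (267,242), as opposed to the infuser at (411,228), the canister at (423,150) and the jars at (147,139) and (176,131).

```bash
cat > h.py <<'E'
from cell import *
import cv2,numpy as np
def rays(n,px):
    i=camera_info(n);K=np.array(i["intrinsics"]);T=np.array(i["world_from_camera"])
    d=cv2.undistortPoints(np.array(px,float).reshape(-1,1,2),K,np.array([i["k1"],0,0,0,0.])).reshape(-1,2)
    return T[:3,3],np.c_[d,np.ones(len(d))]@T[:3,:3].T
def plane(n,px,z):
    o,d=rays(n,px);return (o+d*((z-o[2])/d[:,2])[:,None])[:,:2]
def proj(n,P):
    i=camera_info(n);T=np.linalg.inv(np.array(i["world_from_camera"]))
    P=np.array(P,float).reshape(-1,3)
    return cv2.projectPoints(P,cv2.Rodrigues(T[:3,:3])[0],T[:3,3],np.array(i["intrinsics"]),np.array([i["k1"],0,0,0,0.]))[0].reshape(-1,2)
def white(n,img,box,thr):
    x0,y0,x1,y1=box;c=img[y0:y1,x0:x1]
    hsv=cv2.cvtColor(c,cv2.COLOR_RGB2HSV)
    m=((hsv[...,2]>thr)&(hsv[...,1]<28)).astype(np.uint8)
    cs=cv2.findContours(m,cv2.RETR_EXTERNAL,cv2.CHAIN_APPROX_NONE)[0]
    return max(cs,key=cv2.contourArea).reshape(-1,2)+[x0,y0]
def rect(n,img,box,z,thr=150):
    p=plane(n,white(n,img,box,thr),z).astype(np.float32)
    (cx,cy),(w,h),a=cv2.minAreaRect(p)
    if w<h:a+=90;w,h=h,w
    return np.round([cx,cy,w,h,(a+90)%180-90],1)
E
python3 - <<'E'
from h import *
t=read_camera("top");s=read_camera("side")
B={"long":((245,195,300,275),92),"short":((350,175,385,245),60),"bot":((438,198,475,270),50)}
S={"long":((245,178,315,200),92),"short":((305,222,378,252),60),"bot":((325,292,412,330),50)}
for k,(b,z) in B.items():
    print(k,t[b[1]:b[3],b[0]:b[2]].max(axis=(0,1)),[rect("top",t,b,z,q).tolist() for q in(120,150,170)])
for k,(b,z) in S.items():
    print(k,s[b[1]:b[3],b[0]:b[2]].max(axis=(0,1)),[rect("side",s,b,z,q).tolist() for q in(150,175,190)])
a=cv2.resize(t[190:280,240:300],None,fx=6,fy=6);b=cv2.resize(s[160:220,235:325],(800,533))
o=np.zeros((540,1160,3),np.uint8);o[:540,:360]=a;o[:533,360:]=b
cv2.imwrite("pics/crop1.png",cv2.resize(o,(800,372))[:,:,::-1])
E
```

```text
Traceback (most recent call last):
  File "h.py", line 20, in rect
    p=plane(n,white(n,img,box,thr),z).astype(np.float32)
              ~~~~~^^^^^^^^^^^^^^^
  File "h.py", line 18, in white
    return max(cs,key=cv2.contourArea).reshape(-1,2)+[x0,y0]
           ~~~^^^^^^^^^^^^^^^^^^^^^^^^
ValueError: max() iterable argument is empty
```

```bash
cat >> h.py <<'E'
def white(n,img,box,f):
    x0,y0,x1,y1=box;c=cv2.resize(img[y0:y1,x0:x1,0],None,fx=4,fy=4,interpolation=cv2.INTER_CUBIC)
    lo,hi=np.median(c),np.percentile(c,98)
    m=(c>lo+f*(hi-lo)).astype(np.uint8);m=cv2.morphologyEx(m,cv2.MORPH_CLOSE,np.ones((9,9)))
    cs=cv2.findContours(m,cv2.RETR_EXTERNAL,cv2.CHAIN_APPROX_NONE)[0]
    return (max(cs,key=cv2.contourArea).reshape(-1,2)+.5)/4-.5+[x0,y0]
E
cat > m.py <<'E'
from h import *
t=read_camera("top");s=read_camera("side")
B={"long":((235,195,310,275),92),"short":((345,170,390,250),60),"bot":((430,195,485,275),50)}
S={"long":((245,175,315,202),92),"short":((300,218,380,256),60),"bot":((325,288,415,330),50)}
for n,img,D in(("top",t,B),("side",s,S)):
  for k,(b,z) in D.items():
    print(n,k,[rect(n,img,b,z,q).tolist() for q in(.4,.5,.6)])
a=cv2.resize(t[190:280,240:300],None,fx=6,fy=6);b=cv2.resize(s[160:220,235:325],(800,533))
o=np.zeros((540,1160,3),np.uint8);o[:540,:360]=a;o[:533,360:]=b
cv2.imwrite("pics/crop1.png",cv2.resize(o,(800,372))[:,:,::-1])
E
python3 m.py
```

```text
top long [[473.7, 293.1, 180.7, 62.3, -22.8], [473.7, 293.1, 179.2, 60.8, -22.9], [473.6, 293.0, 178.0, 59.4, -22.9]]
top short [[561.5, 0.4, 181.1, 64.1, -5.3], [561.6, 0.5, 179.6, 62.6, -5.3], [561.8, 0.5, 178.5, 61.3, -5.3]]
top bot [[487.7, -282.0, 180.4, 63.6, -3.4], [487.4, -281.9, 179.4, 62.0, -3.4], [487.3, -282.3, 178.0, 61.2, -3.4]]
side long [[473.6, 292.7, 178.9, 64.3, -22.7], [474.1, 293.3, 177.9, 62.7, -22.6], [473.4, 292.1, 177.5, 60.7, -23.2]]
side short [[561.6, -0.1, 180.2, 62.5, -5.3], [561.6, -0.4, 179.0, 61.0, -5.4], [561.6, -0.5, 178.3, 59.8, -5.4]]
side bot [[487.0, -282.8, 179.7, 63.4, -3.2], [486.8, -282.7, 179.2, 62.1, -3.3], [486.9, -282.7, 178.4, 61.3, -3.3]]
```

View pics/crop1.png

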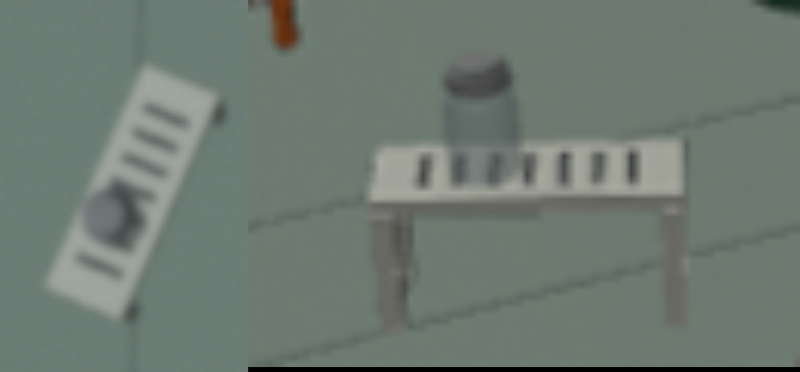

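The crop shows the white long tier with its round shaker, so the choice is right. The cap centre is at about (265.4,241.5) in the top view and (272.4,170.6) in the side view. Next I locate the shaker axis and work out the first rows.

```bash
cat > go.py <<'E'
# usage: go.py x y z yawdeg  -> row from the tracked commanded pose; 'ok' commits nothing until row is executed
import sys,json,numpy as np,os
from scipy.spatial.transform import Rotation as R
f="cmd.json"
c=json.load(open(f)) if os.path.exists(f) else dict(p=[292.836,608.194,185.673],yaw=np.degrees(2.6928))
R0=R.from_euler("xyz",[180,0,c["yaw"]],degrees=True)
for a in sys.argv[1:]:
    x,y,z,w=map(float,a.split(","))
    d=R0.inv().apply(np.array([x,y,z])-c["p"])/400
    t=-(((w-c["yaw"])+180)%360-180)/30
    d=np.round(d,4);t=round(t,3)
    print("row",d.tolist(),"wz",t)
p=(np.array(c["p"])+R0.apply(d*400)).tolist()
json.dump(dict(p=p,yaw=c["yaw"]-t*30),open(f,"w"))
E
python3 - <<'E'
from h import *
print(plane("top",[(265.4,241.5)],164),plane("side",[(272.4,170.6)],164))
t=read_camera("top");s=read_camera("side")
# cap mask: darker than deck/table, low saturation
for n,im,b in(("top",t,(258,230,278,252)),("side",s,(262,164,284,190))):
    c=cv2.resize(im[b[1]:b[3],b[0]:b[2]],None,fx=4,fy=4,interpolation=cv2.INTER_CUBIC).astype(int)
    m=(c[...,1]-c[...,0]<6)&(c[...,0]<125)&(c[...,0]>70)
    k,l,st,ce=cv2.connectedComponentsWithStats(m.astype(np.uint8));i=1+st[1:,4].argmax()
    print(n,st[i]/4,ce[i]/4+b[:2])
    # infuser etc on ground
print("inf",plane("top",[(411,228)],37),"can",plane("top",[(425,147)],130),"mug",plane("top",[(309,152)],85))
E
```

```text
[[449.85007258 302.41396726]] [[450.47871181 292.78332767]]
top [ 7.75  6.5   5.    7.75 57.  ] [268.76973684 239.87828947]
side [  5.     4.25  10.75   7.75 200.  ] [271.803125 171.95875 ]
inf [[ 504.55832155 -146.65749676]] can [[ 744.92173673 -177.40347558]] mug [[740.54988757 180.50243869]]
```

```bash
python3 - <<'E'
from h import *
t=read_camera("top");s=read_camera("side")
a=np.linspace(0,2*np.pi,60)
o=[]
for n,im,b in(("top",t,(245,220,285,260)),("side",s,(253,158,293,198))):
    c=cv2.resize(im[b[1]:b[3],b[0]:b[2]],(400,400),interpolation=cv2.INTER_CUBIC)
    c=np.clip(c.astype(float)*1.5,0,255).astype(np.uint8)
    for y,col in((302,(255,0,0)),(295,(0,255,0))):
        for z,r in((164,19),(92,21)):
            q=proj(n,np.c_[450+r*np.cos(a),y+r*np.sin(a),0*a+z])
            cv2.polylines(c,[np.int32((q+.5-b[:2])*10)],1,col,1)
    o.append(c)
cv2.imwrite("pics/crop2.png",np.hstack(o)[:,:,::-1])
E
```

```text
(no output)
```

View pics/crop2.png

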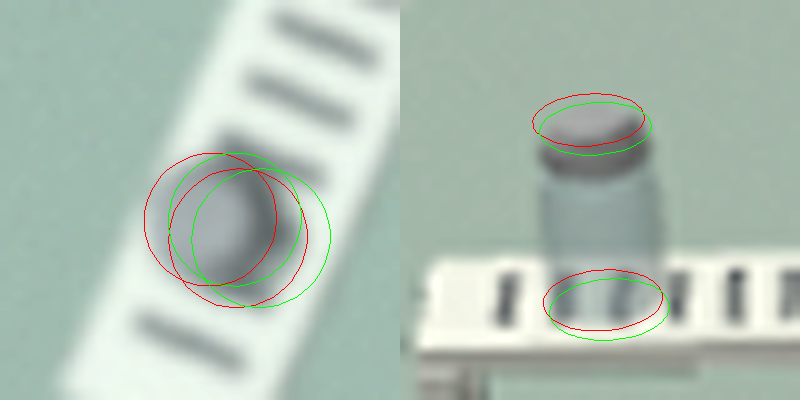

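The view puts the shaker axis at about (450,297): the cap's left edge is at x≈168 in the top view and the cap spans 538–650 in the side view, both matching the green circle. I move above it next.

```bash
python3 go.py 450,297,240,157.2
```

```text
row [-0.6916, -0.5305, -0.1358] wz -0.097
```

```bash
python3 -m pendant '[0,0,-0.1358,0,0,0,1, -0.3,-0.25,-0.1358,0,0,0,1, -0.6916,-0.5305,-0.1358,0,0,-0.097,1, -0.6916,-0.5305,-0.1358,0,0,-0.097,1, -0.6916,-0.5305,-0.1358,0,0,-0.097,1, -0.6916,-0.5305,-0.1358,0,0,-0.097,1, -0.6916,-0.5305,-0.1358,0,0,-0.097,1, -0.6916,-0.5305,-0.1358,0,0,-0.097,1, -0.6916,-0.5305,-0.1358,0,0,-0.097,1, -0.6916,-0.5305,-0.1358,0,0,-0.097,1, -0.6916,-0.5305,-0.1358,0,0,-0.097,1, -0.6916,-0.5305,-0.1358,0,0,-0.097,1]'; cat cmd.json; python3 go.py 450,297,107,157.2
```

```text
clock: 1.7
position: [449.0, 298.7, 239.9]
ee_rot: [3.141, -0.001, 2.747]
force: [0.1, 0.5, -0.1]
opening: 87.2
grasp_force: 0.0
{"p": [450.0118578707704, 296.97979835973524, 239.99299999999997], "yaw": 157.19607507282808}row [0.0, 0.0, 0.3325] wz -0.0
```

```bash
python3 -m pendant '[0,0,0.08,0,0,0,1, 0,0,0.16,0,0,0,1, 0,0,0.22,0,0,0,1, 0,0,0.26,0,0,0,1, 0,0,0.29,0,0,0,1, 0,0,0.31,0,0,0,1, 0,0,0.3325,0,0,0,1, 0,0,0.3325,0,0,0,1, 0,0,0.3325,0,0,0,1]' && python3 -m pendant '[0,0,0,0,0,0,0.6, 0,0,0,0,0,0,0.5, 0,0,0,0,0,0,0.4, 0,0,0,0,0,0,0.4, 0,0,0,0,0,0,0.3, 0,0,0,0,0,0,0.3, 0,0,0,0,0,0,0.3, 0,0,0,0,0,0,0.3, 0,0,0,0,0,0,0.3]' 15; python3 go.py 450,297,257,157.2
```

```text
clock: 2.6
position: [450.3, 297.3, 107.3]
ee_rot: [3.141, 0.0, 2.744]
force: [0.6, 0.0, 0.2]
opening: 86.9
grasp_force: 0.0
clock: 3.5
position: [450.1, 297.2, 107.0]
ee_rot: [3.141, 0.0, 2.744]
force: [1.1, 0.9, 0.9]
opening: 36.7
grasp_force: 14.9
row [0.0, 0.0, -0.375] wz -0.0
```

Opening 36.7 is less than the 42 mm expected, so I check the grip before lifting.

```bash
python3 - <<'E'
from h import *
o=[]
for n,b in(("top",(235,200,305,270)),("side",(243,128,313,198))):
    im=read_camera(n)
    c=cv2.resize(im[b[1]:b[3],b[0]:b[2]],(400,400),interpolation=cv2.INTER_CUBIC)
    o.append(np.clip(c.astype(float)*1.5,0,255).astype(np.uint8))
cv2.imwrite("pics/crop3.png",np.hstack(o)[:,:,::-1])
E
```

```text
(no output)
```

View pics/crop3.png

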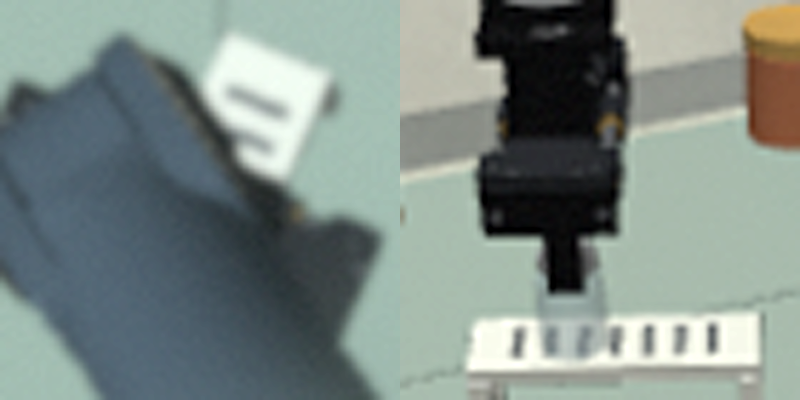

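The side view shows the finger (x≈563) centred on the shaker (x≈570) and gripping its upper body, so I lift.

```bash
python3 -m pendant '[0,0,-0.01,0,0,0,0.3, 0,0,-0.03,0,0,0,0.3, 0,0,-0.06,0,0,0,0.3, 0,0,-0.1,0,0,0,0.3, 0,0,-0.16,0,0,0,0.3, 0,0,-0.22,0,0,0,0.3, 0,0,-0.28,0,0,0,0.3, 0,0,-0.33,0,0,0,0.3, 0,0,-0.36,0,0,0,0.3, 0,0,-0.375,0,0,0,0.3, 0,0,-0.375,0,0,0,0.3]' ; python3 - <<'E'
from h import *
t=read_camera("top");s=read_camera("side")
print(rect("top",t,(235,195,310,275),92,.5),rect("side",s,(245,175,315,202),92,.5))
b=(235,90,315,200);c=cv2.resize(s[b[1]:b[3],b[0]:b[2]],(400,550),interpolation=cv2.INTER_CUBIC)
cv2.imwrite("pics/crop4.png",np.clip(c.astype(float)*1.5,0,255).astype(np.uint8)[:,:,::-1])
E
python3 go.py 487.2,-282.3,257,176.65
```

```text
clock: 4.7
position: [450.2, 297.0, 257.5]
ee_rot: [3.141, 0.0, 2.744]
force: [0.9, -0.6, -1.9]
opening: 36.6
grasp_force: 14.8
[5.016e+02 2.655e+02 1.988e+02 1.759e+02 4.000e-01] [474.3 293.4 178.   62.9 -22.6]
row [-0.647, -1.299, -0.0] wz -0.648
```

View pics/crop4.png

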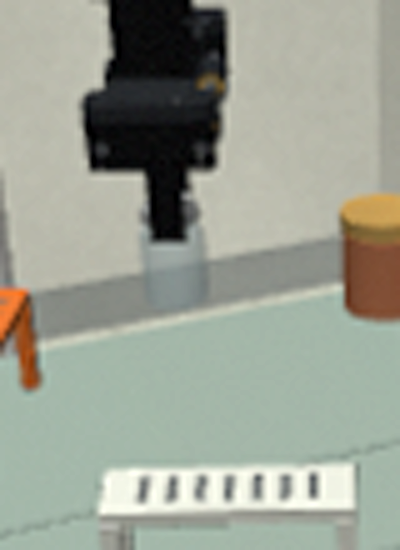

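```bash
python3 - <<'E'
from h import *
w=np.radians(157.2);yt=np.array([np.sin(w),-np.cos(w),0])
p=np.array([450.2,297,257.5])
for d in(0,-20,-45):   # toward camera side
    for dz in(0,19,-15):
        print(d,dz,(proj("side",p+yt*d+[0,0,dz])[0]-[235,90])*5)
E
```

```text
0 0 [174.65997974 274.39602101]
0 19 [172.54297123 247.46666745]
0 -15 [176.30528734 295.33060983]
-20 0 [172.61071945 287.24408384]
-20 19 [170.44583818 260.04430343]
-20 -15 [174.29286762 308.38436579]
-45 0 [169.96600478 303.8236649 ]
-45 19 [167.7386018  276.27940209]
-45 -15 [171.69624851 325.22576515]
```

```bash
python3 - <<'E'
from h import *
w=2.6928;yt=np.array([np.sin(w),-np.cos(w),0]);p=np.array([292.8,608.2,185.7])
for d in(-50,0,50): print(d,[np.round(proj("side",p+yt*d+[0,0,z])[0]) for z in(0,15,30,45)])
im=cv2.imread("pics/side0.png")[85:150,165:235];c=cv2.resize(im,(560,520),interpolation=cv2.INTER_CUBIC)
for d in(-50,0,50):
    q=(proj("side",p+yt*d)[0]+.5-[165,85])*8;cv2.circle(c,tuple(np.int32(q)),4,(0,0,255),-1)
cv2.imwrite("pics/crop5.png",np.clip(c.astype(float)*2,0,255).astype(np.uint8))
E
```

```text
-50 [array([203., 144.]), array([202., 141.]), array([201., 137.]), array([201., 133.])]
0 [array([206., 139.]), array([206., 135.]), array([205., 132.]), array([204., 128.])]
50 [array([210., 134.]), array([209., 130.]), array([208., 127.]), array([208., 123.])]
```

View pics/crop5.png

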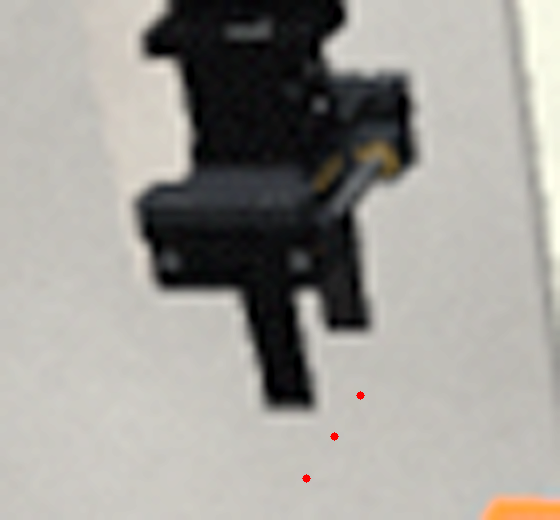

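In the side view the fingertips sit at (290,403), about 75 crop pixels above the nominal TCP dots, so the real tips are roughly 36 mm above the reported TCP. That explains the 36.7 mm opening: the grip is on the 38 mm cap. I'll allow for this offset from here on. Now the transfer.

```bash
python3 -m pendant '[-0.02,-0.04,0,0,0,0,0.3, -0.05,-0.1,0,0,0,0,0.3, -0.09,-0.18,0,0,0,0,0.3, -0.13,-0.26,0,0,0,0,0.3, -0.17,-0.34,0,0,0,0,0.3, -0.21,-0.42,0,0,0,0,0.3, -0.25,-0.5,0,0,0,0,0.3, -0.28,-0.57,0,0,0,0,0.3, -0.31,-0.63,0,0,0,0,0.3, -0.32,-0.65,0,0,0,0,0.3, -0.32,-0.65,0,0,0,0,0.3]'; python3 -m pendant '[-0.02,-0.04,0,0,0,0,0.3, -0.05,-0.1,0,0,0,-0.1,0.3, -0.09,-0.18,0,0,0,-0.2,0.3, -0.13,-0.26,0,0,0,-0.3,0.3, -0.17,-0.34,0,0,0,-0.4,0.3, -0.21,-0.42,0,0,0,-0.5,0.3, -0.25,-0.5,0,0,0,-0.6,0.3, -0.28,-0.57,0,0,0,-0.648,0.3, -0.31,-0.63,0,0,0,-0.648,0.3, -0.327,-0.649,0,0,0,-0.648,0.3, -0.327,-0.649,0,0,0,-0.648,0.3, -0.327,-0.649,0,0,0,-0.648,0.3]'; python3 -c "
from cell import *;print(sensors.read_state()['moment'])"; cat cmd.json
```

```text
clock: 5.9
position: [466.6, 5.8, 256.5]
ee_rot: [-3.141, -0.001, 2.74]
force: [-0.3, 0.4, -1.6]
opening: 36.9
grasp_force: 14.8
clock: 7.1
position: [487.9, -280.0, 256.4]
ee_rot: [3.14, -0.001, 3.086]
force: [-0.8, 0.4, -1.8]
opening: 36.8
grasp_force: 14.8
[ 0.03577625  0.03188319 -0.01743359]
{"p": [487.1972597077012, -282.3118776465975, 256.9929999999999], "yaw": 176.63607507282808}
```

Lower it by 192 mm (0.479).

```bash
python3 go.py 487.2,-282.3,65.4,176.636; python3 -m pendant '[0,0,0.03,0,0,0,0.3, 0,0,0.08,0,0,0,0.3, 0,0,0.15,0,0,0,0.3, 0,0,0.22,0,0,0,0.3, 0,0,0.29,0,0,0,0.3, 0,0,0.35,0,0,0,0.3, 0,0,0.4,0,0,0,0.3, 0,0,0.43,0,0,0,0.3, 0,0,0.45,0,0,0,0.3, 0,0,0.465,0,0,0,0.3, 0,0,0.47,0,0,0,0.3, 0,0,0.475,0,0,0,0.3]';python3 -m pendant '[0,0,0.002,0,0,0,0.3, 0,0,0.004,0,0,0,0.3, 0,0,0.004,0,0,0,0.3]'
```

```text
row [-0.0, 0.0, 0.479] wz 0.0
clock: 8.3
position: [487.7, -282.6, 67.4]
ee_rot: [-3.141, 0.001, 3.083]
force: [-0.2, -0.3, -1.5]
opening: 36.9
grasp_force: 14.8
clock: 8.6
position: [487.4, -282.4, 65.5]
ee_rot: [-3.142, 0.0, 3.083]
force: [0.3, -0.1, -1.6]
opening: 37.0
grasp_force: 14.8
```

```bash
for i in 1 2 3 4 5; do python3 -m pendant '[0,0,0.001,0,0,0,0.3, 0,0,0.0015,0,0,0,0.3]'|grep -E "force: \[|pos"; done
```

```text
position: [487.5, -282.4, 65.0]
force: [0.5, -0.6, 1.4]
position: [487.9, -282.4, 64.9]
force: [-1.0, 1.5, 6.0]
position: [488.2, -282.4, 64.8]
force: [-1.2, 2.2, 9.2]
position: [488.5, -282.4, 64.8]
force: [-1.8, 3.1, 13.3]
position: [488.6, -282.2, 64.6]
force: [-2.6, 4.0, 17.0]
```

```bash
python3 -m pendant '[0,0,-0.003,0,0,0,0.3, 0,0,-0.006,0,0,0,0.3, 0,0,-0.006,0,0,0,0.3]'; python3 -m pendant '[0,0,-0.006,0,0,0,0.45, 0,0,0,0,0,0,0.5, 0,0,0,0,0,0,0.6, 0,0,0,0,0,0,0.8, 0,0,0,0,0,0,1, 0,0,0,0,0,0,1, 0,0,0,0,0,0,1, 0,0,0,0,0,0,1]'; python3 -m pendant '[0,0,-0.05,0,0,0,1, 0,0,-0.1,0,0,0,1, 0,0,-0.2,0,0,0,1, 0,0,-0.3,0,0,0,1, 0,0,-0.4,0,0,0,1, 0,0,-0.48,0,0,0,1, 0,0,-0.48,0,0,0,1]'
```

```text
clock: 9.9
position: [487.3, -282.3, 64.9]
ee_rot: [3.141, 0.0, 3.083]
force: [0.1, 0.6, 3.1]
opening: 36.8
grasp_force: 15.0
clock: 10.7
position: [487.2, -282.3, 64.7]
ee_rot: [3.142, 0.0, 3.083]
force: [-0.4, 0.1, -1.0]
opening: 82.5
grasp_force: 0.0
clock: 11.4
position: [489.6, -284.1, 261.8]
ee_rot: [-3.139, 0.009, 3.083]
force: [-0.4, -0.5, -0.5]
opening: 87.0
grasp_force: 0.0
```

```bash
python3 - <<'E'
import json;c=json.load(open("cmd.json"));c["p"][2]=256.8;json.dump(c,open("cmd.json","w"));print(c)
E
python3 go.py 473.8,293.1,200,157.25
```

```text
{'p': [487.1972597077012, -282.3118776465975, 256.8], 'yaw': 176.63607507282808}
row [0.1178, 1.4341, 0.142] wz 0.646
```

```bash
python3 -m pendant '[0.01,0.06,0,0,0,0,1, 0.02,0.16,0,0,0,0,1, 0.03,0.26,0,0,0,0,1, 0.04,0.36,0,0,0,0,1, 0.05,0.46,0,0,0,0,1, 0.06,0.56,0,0,0,0,1, 0.06,0.66,0,0,0,0,1, 0.06,0.72,0,0,0,0,1, 0.06,0.72,0,0,0,0,1]';python3 -m pendant '[0.01,0.06,0,0,0,0,1, 0.02,0.16,0,0,0,0.1,1, 0.03,0.26,0,0,0,0.2,1, 0.04,0.36,0.02,0,0,0.3,1, 0.05,0.46,0.05,0,0,0.4,1, 0.0578,0.56,0.08,0,0,0.5,1, 0.0578,0.66,0.11,0,0,0.6,1, 0.0578,0.7141,0.142,0,0,0.646,1, 0.0578,0.7141,0.142,0,0,0.646,1, 0.0578,0.7141,0.142,0,0,0.646,1, 0.0578,0.7141,0.142,0,0,0.646,1]'; python3 - <<'E'
from h import *
o=[];t=read_camera("top");s=read_camera("side")
a=np.linspace(0,7,60)
for n,im,b in(("top",t,(430,195,490,275)),("side",s,(325,260,415,350))):
    f=5;c=cv2.resize(im[b[1]:b[3],b[0]:b[2]],None,fx=f,fy=f,interpolation=cv2.INTER_CUBIC)
    for z,r in((122,19),(50,21)):
        q=proj(n,np.c_[487.2+r*np.cos(a),-282.3+r*np.sin(a),0*a+z]);cv2.polylines(c,[np.int32((q+.5-b[:2])*f)],1,(255,0,0),1)
    o.append(cv2.copyMakeBorder(c,0,450-c.shape[0],0,0,0))
cv2.imwrite("pics/crop6.png",np.hstack(o)[:,:,::-1])
print(rect("side",s,(245,175,315,202),92,.5))
E
```

```text
clock: 12.3
position: [479.6, 10.9, 255.7]
ee_rot: [3.141, -0.002, 3.09]
force: [0.0, 0.2, -0.3]
opening: 86.9
grasp_force: 0.0
clock: 13.4
position: [474.6, 291.1, 200.2]
ee_rot: [-3.141, 0.001, 2.742]
force: [0.4, 0.2, -0.1]
opening: 87.0
grasp_force: 0.0
[474.3 293.4 178.   62.9 -22.6]
```

View pics/crop6.png

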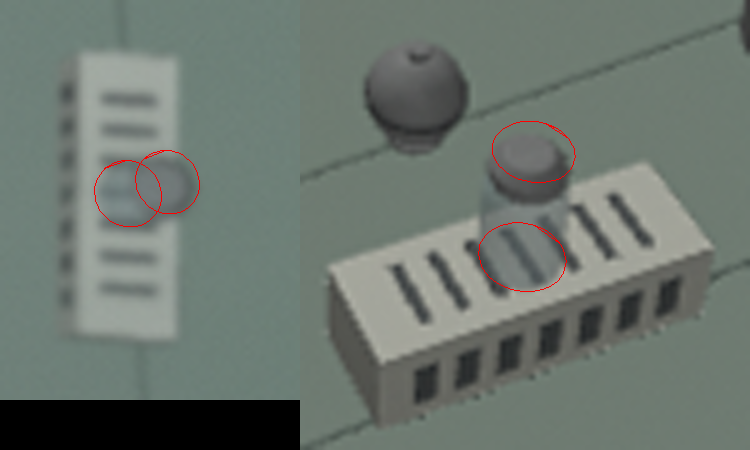

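The shaker stands upright, centred on the bottom tier at (128,193) in the top crop and (522,257) in the side crop. Now to grip the long tier.

```bash
python3 go.py 473.8,293.1,33,157.25; python3 -m pendant '[0,0,0.05,0,0,0,1, 0,0,0.12,0,0,0,1, 0,0,0.19,0,0,0,1, 0,0,0.25,0,0,0,1, 0,0,0.31,0,0,0,1, 0,0,0.36,0,0,0,1, 0,0,0.39,0,0,0,1, 0,0,0.41,0,0,0,1, 0,0,0.4175,0,0,0,1, 0,0,0.4175,0,0,0,1]'; python3 -m pendant '[0,0,0,0,0,0,0.8, 0,0,0,0,0,0,0.7, 0,0,0,0,0,0,0.6, 0,0,0,0,0,0,0.6, 0,0,0,0,0,0,0.5, 0,0,0,0,0,0,0.5, 0,0,0,0,0,0,0.5, 0,0,0,0,0,0,0.5]' 30
python3 - <<'E'
from h import *
s=read_camera("side");b=(240,110,320,220)
c=cv2.resize(s[b[1]:b[3],b[0]:b[2]],(400,550),interpolation=cv2.INTER_CUBIC)
cv2.imwrite("pics/crop7.png",np.clip(c.astype(float)*1.6,0,255).astype(np.uint8)[:,:,::-1])
E
```

```text
row [0.0, -0.0, 0.4175] wz 0.0
clock: 14.5
position: [474.2, 293.2, 33.3]
ee_rot: [3.141, 0.0, 2.744]
force: [0.4, -0.3, -0.2]
opening: 87.3
grasp_force: 0.0
clock: 15.3
position: [474.1, 293.5, 33.3]
ee_rot: [3.141, 0.0, 2.745]
force: [0.3, 1.3, 3.4]
opening: 61.4
grasp_force: 30.0
```

View pics/crop7.png

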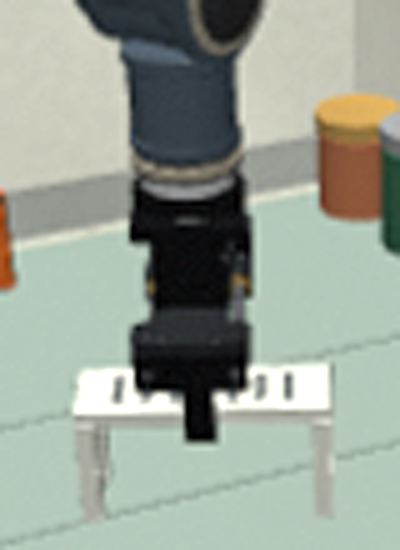

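The side crop shows the finger at (202,400–440) gripping across the middle of the deck, with its tip just below the deck underside. I lift.

```bash
python3 go.py 473.8,293.1,203,157.25; python3 -m pendant '[0,0,-0.01,0,0,0,0.5, 0,0,-0.03,0,0,0,0.5, 0,0,-0.07,0,0,0,0.5, 0,0,-0.12,0,0,0,0.5, 0,0,-0.18,0,0,0,0.5, 0,0,-0.24,0,0,0,0.5, 0,0,-0.3,0,0,0,0.5, 0,0,-0.35,0,0,0,0.5, 0,0,-0.39,0,0,0,0.5, 0,0,-0.415,0,0,0,0.5, 0,0,-0.425,0,0,0,0.5, 0,0,-0.425,0,0,0,0.5]' 40; python3 - <<'E'
from h import *
s=read_camera("side")
print(sensors.read_state()["moment"],[rect("side",s,(235,105,325,152),z,.5).tolist() for z in (262,)])
E
python3 go.py 487.2,-282.3,203,176.65
```

```text
row [0.0, -0.0, -0.425] wz 0.0
clock: 16.55
position: [473.6, 292.9, 202.9]
ee_rot: [-3.141, -0.0, 2.745]
force: [0.0, 0.3, -2.6]
opening: 61.6
grasp_force: 40.0
[0.00464956 0.06616558 0.01362731] [[426.2, 312.3, 76.0, 61.7, -25.4]]
row [-0.587, -1.3137, 0.0] wz -0.646
```

```bash
python3 -m pendant '[-0.01,-0.02,0,0,0,0,0.5, -0.03,-0.07,0,0,0,0,0.5, -0.06,-0.13,0,0,0,0,0.5, -0.09,-0.2,0,0,0,0,0.5, -0.13,-0.29,0,0,0,0,0.5, -0.17,-0.38,0,0,0,0,0.5, -0.21,-0.47,0,0,0,0,0.5, -0.24,-0.54,0,0,0,0,0.5, -0.27,-0.6,0,0,0,0,0.5, -0.28,-0.64,0,0,0,0,0.5, -0.287,-0.65,0,0,0,0,0.5, -0.287,-0.65,0,0,0,0,0.5]'; python3 -m pendant '[-0.01,-0.02,0,0,0,-0.02,0.5, -0.03,-0.07,0,0,0,-0.06,0.5, -0.06,-0.13,0,0,0,-0.12,0.5, -0.09,-0.2,0,0,0,-0.2,0.5, -0.13,-0.29,0,0,0,-0.28,0.5, -0.17,-0.38,0,0,0,-0.36,0.5, -0.21,-0.47,0,0,0,-0.44,0.5, -0.24,-0.54,0,0,0,-0.52,0.5, -0.27,-0.6,0,0,0,-0.58,0.5, -0.29,-0.64,0,0,0,-0.63,0.5, -0.3,-0.6637,0,0,0,-0.646,0.5, -0.3,-0.6637,0,0,0,-0.646,0.5]'; python3 -m pendant '[0,0,0,0,0,0,0.5, 0,0,0,0,0,0,0.5, 0,0,0,0,0,0,0.5]'
python3 - <<'E'
from h import *
s=read_camera("side");b=(310,170,430,350);z=0
c=cv2.resize(s[b[1]:b[3],b[0]:b[2]],(400,600),interpolation=cv2.INTER_CUBIC)
w=np.radians(-3.35);u=np.array([np.cos(w),np.sin(w)]);v=np.array([-u[1],u[0]])
q=np.array([[*(np.array([487.2,-282.3])+90*i*u+31*j*v),262] for i,j in((1,1),(1,-1),(-1,-1),(-1,1))])
cv2.polylines(c,[np.int32((proj("side",q)+.5-b[:2])*10/3)],1,(255,0,0),1)
cv2.imwrite("pics/crop8.png",np.clip(c.astype(float)*1.6,0,255).astype(np.uint8)[:,:,::-1])
E
```

```text
clock: 17.8
position: [478.9, 8.3, 202.6]
ee_rot: [-3.141, -0.001, 2.743]
force: [0.4, 0.6, -3.4]
opening: 61.5
grasp_force: 40.0
clock: 19.0
position: [487.3, -282.6, 202.5]
ee_rot: [-3.142, -0.001, 3.082]
force: [0.1, -0.2, -3.4]
opening: 61.7
grasp_force: 40.0
clock: 19.3
position: [487.5, -280.9, 202.9]
ee_rot: [3.141, 0.0, 3.085]
force: [-0.0, -0.2, -2.9]
opening: 61.7
grasp_force: 40.0
```

View pics/crop8.png

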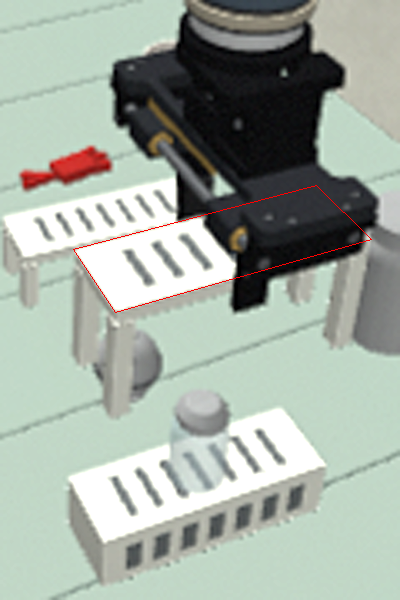

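The held tier is level and matches the target outline, with its left corner at (75,250) and front corner at (115,312). The shaker is clear below, so I lower.

```bash
python3 -m pendant '[0,0,0.02,0,0,0,0.5, 0,0,0.06,0,0,0,0.5, 0,0,0.1,0,0,0,0.5, 0,0,0.14,0,0,0,0.5, 0,0,0.18,0,0,0,0.5, 0,0,0.22,0,0,0,0.5, 0,0,0.25,0,0,0,0.5, 0,0,0.27,0,0,0,0.5, 0,0,0.285,0,0,0,0.5, 0,0,0.293,0,0,0,0.5, 0,0,0.296,0,0,0,0.5, 0,0,0.296,0,0,0,0.5]'; for i in 1 2 3; do python3 -m pendant '[0,0,0.0005,0,0,0,0.5, 0,0,0.001,0,0,0,0.5]'|grep -E "force: \[|pos"; done
```

```text
clock: 20.55
position: [487.5, -282.4, 84.8]
ee_rot: [-3.141, 0.001, 3.083]
force: [-0.9, -0.1, -2.9]
opening: 61.3
grasp_force: 40.0
position: [487.5, -282.4, 84.5]
force: [0.1, 0.7, -2.8]
position: [487.3, -282.3, 83.9]
force: [-0.0, 1.1, -3.1]
position: [487.2, -282.3, 83.3]
force: [-0.3, -0.2, -0.9]
```

```bash
python3 -m pendant '[0,0,0.001,0,0,0,0.5, 0,0,0.001,0,0,0,0.5]'; python3 -m pendant '[0,0,0,0,0,0,0.75, 0,0,0,0,0,0,0.8, 0,0,0,0,0,0,0.9, 0,0,0,0,0,0,1, 0,0,0,0,0,0,1, 0,0,0,0,0,0,1, 0,0,0,0,0,0,1]'; python3 -m pendant '[0,0,-0.02,0,0,0,1, 0,0,-0.06,0,0,0,1, 0,0,-0.12,0,0,0,1, 0,0,-0.2,0,0,0,1, 0,0,-0.3,0,0,0,1, 0,0,-0.4,0,0,0,1, 0,0,-0.425,0,0,0,1, 0,0,-0.425,0,0,0,1]'
python3 - <<'E'
import json;c=json.load(open("cmd.json"));c["p"][2]=203-400*.300+170;json.dump(c,open("cmd.json","w"));print(c)
E
python3 go.py 561.6,0.1,200,174.7
```

```text
clock: 21.35
position: [487.2, -282.3, 83.3]
ee_rot: [3.141, 0.0, 3.083]
force: [-0.7, 1.5, 2.1]
opening: 61.5
grasp_force: 40.0
clock: 22.05
position: [487.2, -282.3, 82.9]
ee_rot: [3.142, 0.0, 3.083]
force: [0.6, -0.1, 0.5]
opening: 86.7
grasp_force: 0.0
clock: 22.85
position: [488.1, -283.0, 255.2]
ee_rot: [-3.14, 0.004, 3.083]
force: [-1.3, 0.2, -0.7]
opening: 87.2
grasp_force: 0.0
{'p': [487.2033271304171, -282.29186050443843, 253.0], 'yaw': 176.63607507282808}
row [-0.1442, 0.7157, 0.1325] wz 0.065
```

```bash
python3 -m pendant '[-0.01,0.05,0,0,0,0,1, -0.03,0.13,0,0,0,0,1, -0.05,0.23,0,0,0,0,1, -0.07,0.33,0,0,0,0,1, -0.09,0.43,0.02,0,0,0,1, -0.11,0.53,0.06,0,0,0.03,1, -0.13,0.63,0.1,0,0,0.065,1, -0.1442,0.7157,0.1325,0,0,0.065,1, -0.1442,0.7157,0.1325,0,0,0.065,1, -0.1442,0.7157,0.1325,0,0,0.065,1, -0.1442,0.7157,0.1325,0,0,0.065,1]'; python3 - <<'E'
from h import *
t=read_camera("top");s=read_camera("side")
print([rect("top",t,(430,190,500,285),142,q).tolist() for q in(.3,.4,.5)],[rect("side",s,(315,235,425,283),142,q).tolist() for q in(.5,.6)])
o=[]
w=np.radians(-3.35);u=np.array([np.cos(w),np.sin(w)]);v=np.array([-u[1],u[0]])
q=np.array([[*(np.array([487.2,-282.3])+90*i*u+31*j*v),142] for i,j in((1,1),(1,-1),(-1,-1),(-1,1))])
for n,im,b in(("top",t,(425,190,500,290)),("side",s,(315,230,425,350))):
    f=4.5;c=cv2.resize(im[b[1]:b[3],b[0]:b[2]],None,fx=f,fy=f,interpolation=cv2.INTER_CUBIC)
    cv2.polylines(c,[np.int32((proj(n,q)+.5-b[:2])*f)],1,(255,0,0),1)
    o.append(cv2.copyMakeBorder(c,0,540-c.shape[0],0,0,0))
cv2.imwrite("pics/crop9.png",np.hstack(o)[:,:,::-1])
E
```

```text
clock: 23.95
position: [560.9, -1.4, 199.2]
ee_rot: [-3.141, -0.001, 3.047]
force: [0.0, 0.2, -0.0]
opening: 86.8
grasp_force: 0.0
[[487.1, -268.4, 185.7, 93.1, -4.0], [487.8, -268.6, 182.6, 91.6, -3.8], [488.1, -268.5, 180.4, 90.6, -3.6]] [[513.4, -259.2, 158.9, 56.4, -25.3], [513.4, -259.7, 158.2, 55.5, -25.3]]
```

View pics/crop9.png

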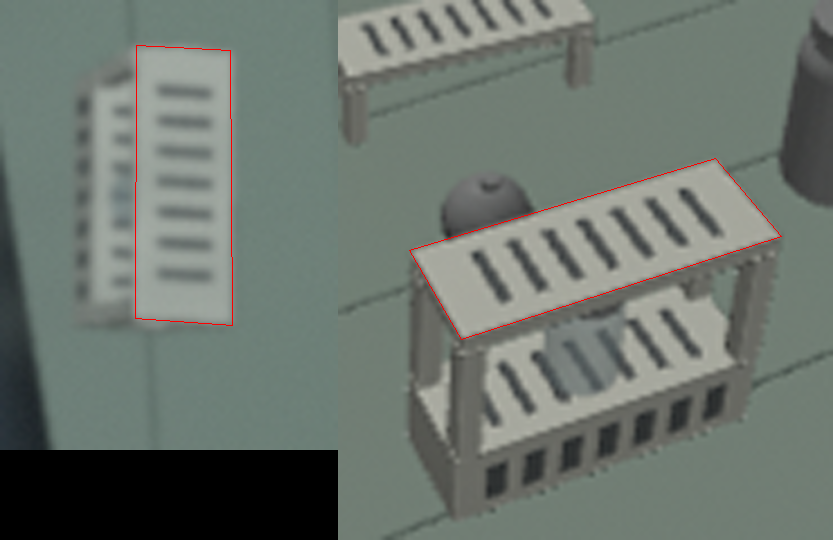

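The long tier sits flush: the deck coincides with the drawn outline from (136,45) to (232,325) in the top view, and the shaker is upright beneath it. Now the short tier.

```bash
python3 go.py 561.6,0.1,1,174.7; python3 -m pendant '[0,0,0.05,0,0,0,1, 0,0,0.13,0,0,0,1, 0,0,0.22,0,0,0,1, 0,0,0.31,0,0,0,1, 0,0,0.38,0,0,0,1, 0,0,0.43,0,0,0,1, 0,0,0.465,0,0,0,1, 0,0,0.485,0,0,0,1, 0,0,0.4975,0,0,0,1, 0,0,0.4975,0,0,0,1]'; python3 -m pendant '[0,0,0,0,0,0,0.8, 0,0,0,0,0,0,0.7, 0,0,0,0,0,0,0.6, 0,0,0,0,0,0,0.6, 0,0,0,0,0,0,0.5, 0,0,0,0,0,0,0.5, 0,0,0,0,0,0,0.5, 0,0,0,0,0,0,0.5]' 40;  python3 go.py 561.6,0.1,223,174.7
```

```text
row [-0.0, -0.0, 0.4975] wz -0.0
clock: 25.05
position: [561.8, -0.1, 1.1]
ee_rot: [3.141, 0.0, 3.049]
force: [0.3, -0.8, 0.8]
opening: 87.0
grasp_force: 0.0
clock: 25.85
position: [561.8, 0.3, 1.3]
ee_rot: [3.141, 0.0, 3.049]
force: [-1.4, 0.0, 4.4]
opening: 61.4
grasp_force: 40.0
row [-0.0, -0.0, -0.555] wz -0.0
```

```bash
python3 -m pendant '[0,0,-0.01,0,0,0,0.5, 0,0,-0.03,0,0,0,0.5, 0,0,-0.07,0,0,0,0.5, 0,0,-0.13,0,0,0,0.5, 0,0,-0.21,0,0,0,0.5, 0,0,-0.29,0,0,0,0.5, 0,0,-0.37,0,0,0,0.5, 0,0,-0.44,0,0,0,0.5, 0,0,-0.5,0,0,0,0.5, 0,0,-0.54,0,0,0,0.5, 0,0,-0.555,0,0,0,0.5, 0,0,-0.555,0,0,0,0.5]'; python3 go.py 487.2,-282.3,223,176.65
```

```text
clock: 27.05
position: [561.6, -0.0, 223.4]
ee_rot: [3.141, 0.001, 3.049]
force: [0.4, 0.5, -2.1]
opening: 61.7
grasp_force: 40.0
row [0.1198, -0.7202, 0.0] wz -0.065
```

```bash
python3 -m pendant '[0.003,-0.02,0,0,0,0,0.5, 0.01,-0.07,0,0,0,0,0.5, 0.02,-0.14,0,0,0,0,0.5, 0.04,-0.23,0,0,0,0,0.5, 0.05,-0.32,0,0,0,-0.02,0.5, 0.07,-0.41,0,0,0,-0.03,0.5, 0.08,-0.5,0,0,0,-0.04,0.5, 0.1,-0.58,0,0,0,-0.05,0.5, 0.11,-0.65,0,0,0,-0.065,0.5, 0.115,-0.7,0,0,0,-0.065,0.5, 0.1198,-0.7202,0,0,0,-0.065,0.5, 0.1198,-0.7202,0,0,0,-0.065,0.5]'; python3 -m pendant '[0,0,0,0,0,0,0.5, 0,0,0,0,0,0,0.5, 0,0,0.01,0,0,0,0.5, 0,0,0.04,0,0,0,0.5, 0,0,0.08,0,0,0,0.5, 0,0,0.12,0,0,0,0.5, 0,0,0.155,0,0,0,0.5, 0,0,0.18,0,0,0,0.5, 0,0,0.19,0,0,0,0.5, 0,0,0.195,0,0,0,0.5, 0,0,0.195,0,0,0,0.5]';  for i in 1 2 3; do python3 -m pendant '[0,0,0.0005,0,0,0,0.5, 0,0,0.001,0,0,0,0.5]'|grep -E "force: \[|pos"; done
```

```text
clock: 28.25
position: [485.8, -283.3, 222.0]
ee_rot: [3.141, -0.002, 3.08]
force: [0.2, 1.1, -1.7]
opening: 61.5
grasp_force: 40.0
clock: 29.35
position: [487.4, -282.5, 145.1]
ee_rot: [-3.141, 0.0, 3.083]
force: [-0.1, -0.1, -2.3]
opening: 61.7
grasp_force: 40.0
position: [487.6, -282.5, 145.1]
force: [0.2, -0.3, -2.6]
position: [487.3, -282.3, 144.3]
force: [0.7, 0.1, -2.9]
position: [487.2, -282.3, 143.7]
force: [-0.8, -0.1, -2.8]
```

```bash
for i in 1 2 3 ; do python3 -m pendant '[0,0,0.0005,0,0,0,0.5, 0,0,0.001,0,0,0,0.5]'|grep -E "force: \[|pos"; done
```

```text
position: [487.2, -282.3, 143.3]
force: [-0.7, 0.6, -0.8]
position: [487.2, -282.3, 143.3]
force: [-1.2, 1.0, 2.6]
position: [487.2, -282.3, 143.3]
force: [-3.8, 1.6, 6.4]
```

Contact. I ease back 0.6 mm, check the picture, then release.

```bash
python3 -m pendant '[0,0,-0.0015,0,0,0,0.5, 0,0,-0.0015,0,0,0,0.5]'; python3 -m pendant '[0,0,0,0,0,0,0.75, 0,0,0,0,0,0,0.8, 0,0,0,0,0,0,0.9, 0,0,0,0,0,0,1, 0,0,0,0,0,0,1, 0,0,0,0,0,0,1, 0,0,0,0,0,0,1]'; python3 -m pendant '[0,0,-0.02,0,0,0,1, 0,0,-0.06,0,0,0,1, 0,0,-0.12,0,0,0,1, 0,0,-0.2,0,0,0,1, 0,0,-0.28,0,0,0,1, 0,0,-0.3,0,0,0,1, 0,0,-0.3,0.0,0,0,1]'; python3 -m pendant '[0,0.1,0,0,0,0,1, 0,0.2,0,0,0,0,1, 0,0.3,0,0,0,0,1, 0,0.4,0,0,0,0,1, 0,0.5,0,0,0,0,1, 0,0.6,0,0,0,0,1, 0,0.7,0,0,0,0,1, 0,0.7,0,0,0,0,1, 0,0.7,0,0,0,0,1]'
python3 - <<'E'
from h import *
t=read_camera("top");s=read_camera("side")
o=[]
w=np.radians(-3.35);u=np.array([np.cos(w),np.sin(w)]);v=np.array([-u[1],u[0]])
q=np.array([[*(np.array([487.2,-282.3])+90*i*u+31*j*v),202] for i,j in((1,1),(1,-1),(-1,-1),(-1,1))])
for n,im,b in(("top",t,(425,185,505,295)),("side",s,(315,205,425,345))):
    f=4;c=cv2.resize(im[b[1]:b[3],b[0]:b[2]],None,fx=f,fy=f,interpolation=cv2.INTER_CUBIC)
    cv2.polylines(c,[np.int32((proj(n,q)+.5-b[:2])*f)],1,(255,0,0),1)
    o.append(cv2.copyMakeBorder(c,0,560-c.shape[0],0,0,0))
cv2.imwrite("pics/crop10.png",np.hstack(o)[:,:,::-1])
E
```

```text
clock: 30.75
position: [487.2, -282.3, 143.3]
ee_rot: [3.141, 0.0, 3.083]
force: [-1.3, 0.2, 3.8]
opening: 61.6
grasp_force: 40.0
clock: 31.45
position: [487.2, -282.3, 143.1]
ee_rot: [3.142, 0.0, 3.083]
force: [-0.0, 0.1, 0.2]
opening: 86.8
grasp_force: 0.0
clock: 32.15
position: [487.9, -282.8, 264.8]
ee_rot: [-3.141, 0.003, 3.083]
force: [-0.0, -0.3, -0.1]
opening: 87.2
grasp_force: 0.0
clock: 33.05
position: [502.7, -2.1, 261.6]
ee_rot: [-3.141, -0.003, 3.085]
force: [0.4, -1.0, 0.1]
opening: 87.4
grasp_force: 0.0
```

View pics/crop10.png

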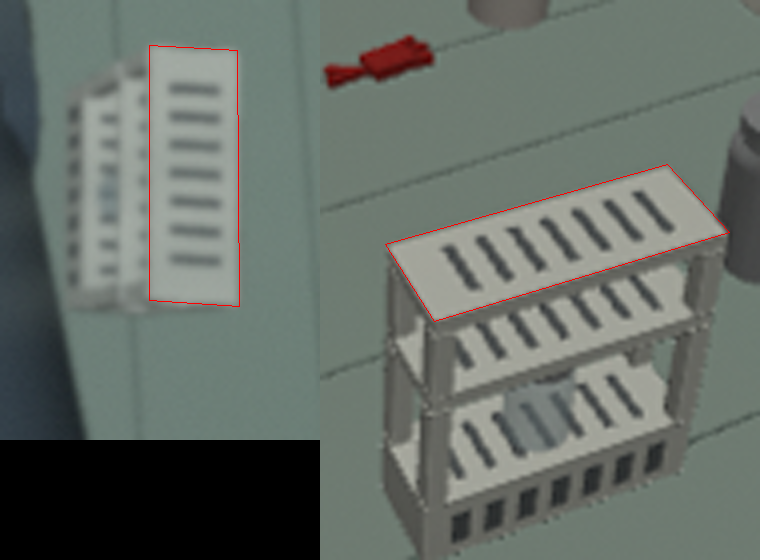

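All three tiers are flush: the top deck matches the outline, (150,45)–(240,305) in the top view and (387,243)–(727,233) in the side view. The shaker is upright inside and the robot is clear.

```bash
python3 -c "
from cell import *;print(finish_job())"
```

```text
the job is handed in; nothing more can be done
None
```

The rack is back together and handed in: in the last pictures the shaker stands upright mid bottom tier and both loose tiers sit flush above it (33 s of the 72 s used); `finish_job` returned no verdict.

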